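# Turn the machine cover seal side up and press it home against the stop

## Task

The flat alloy cover lies grooved side up and is too wide to grip: push it up the curved steel fence until it stands leaning there, tip it over so that it lies flat on the table with its seal side up, then slide it along in front of the fence and press it home with a short side flat against the steel stop block (facing at least half of the block), with a firm, steady push of about 10 N. Never push on the cover or ram it into the stop with more than 30 N, let go at the end with the cover still flush against the stop, and leave the other things on the table where they are.

Things in the scene. Friction and masses are not known exactly. Their poses are not given: they have to be found in the camera images.
- cover: Machine cover, the flat alloy slab: 120 mm along x, 140 along y, 8 thick, square edges, 0.23 to 0.35 kg; friction on all else 0.46 to 0.62. Origin: centre of the face that is underneath at the start (inner face: flush dark seal ring and disc); z points out of the other, outer face (five flush dark grooves, up at the start). Starts flat before the fence, x roughly along the fence's x.
- fence: Steel sheet fence, 460 mm long along y, bolted down, concave towards the robot. Origin on the table at mid foot line; x points level away from the robot, z up. Side profile (x, z in mm): straight from the foot (0, 0) to (24, 14), (40, 26), (53, 38) and its rim (62, 50). Behind: an upright at x 70 to 78, 42 high, and low feet at both ends; a 160 mm high toolbox from world x 0.85 on.
- fence_rim (a point): Middle of the fence's upper rim, 62 mm beyond the foot line and 50 mm up. Pushed level and low down on its near edge with 3 to 18 N, the cover's far edge climbs the sheet until the near edge reaches the foot; it then leans on the rim at about 40 degrees, some 40 mm of it standing out beyond the rim, and stays. Fingers that bear down while pushing jam it. Drawn towards the robot from behind, its top comes over and it falls.
- stop: Stop: rigid steel block bolted down, 120 mm along x, 24 along y, 25 high, two 4 mm bolt heads on top. Origin: centre of its underside. It stands before the fence near its left or right end, square to it; use the long face (y +12 or -12 mm) that looks to the middle of the fence. With a 120 mm side of the cover against it, the cover's centre is 82 mm from this origin along y.
- dish: Bystander: small round steel parts dish, 60 mm across, 22 mm high, at the end of the fence where the stop is not. Origin at its underside.
- spray: Bystander: spray can, 66 mm across, 190 mm high, left of the fence. Origin at its underside.
- jar: Bystander: clear jar with steel lid, 70 mm across, 90 mm high, left. Origin at its underside.
- wrench: Bystander: wrench lying near left. Origin at its underside.
- driver: Bystander: screwdriver lying near right. Origin at its underside.
- socket: Bystander: steel socket, 28 mm across, 28 mm high, right. Origin at its underside.
- mug: Bystander: white mug, 80 mm across, 90 mm high, right. Origin at its underside.
- spool: Bystander: orange line spool, 70 mm across, 32 mm high, right of the fence. Origin at its underside.
Things that resemble listed ones, but are neither listed nor needed, are in the scene too. Of the things that look like the cover, take the one that is farthest from the robot's base at the start. Of the things that look like the stop, take the one that is farthest from the robot's base at the start.

How it is judged:
By the outcome, as a careful person would: the job done as asked, in the order asked, and still so for the second after the job is handed in, with the robot touching nothing.
It also fails if it takes over 72 s, if anything falls off the work surface, if the arm or the gripper's body presses on something with over 40 N, if the wrist force passes 120 N, or if a joint passes its speed limit or range.

## Robot

A 6-joint arm with a two-finger parallel gripper is mounted at the origin on the work surface. World frame = base frame: x ahead of the robot, y to its left, z up, the work surface at z = 0. Lengths are in m, angles in rad, forces in N, time in s.
With the tool pointing down it reaches from about 0.4 to 0.825 m from the base axis. Payload 7 kg.
Tool frame: the origin (TCP) lies between the finger pads; the fingertips stand 22 mm ahead of it and the grasp point (between the pads) lies 3 mm ahead of it; z points along the fingers, y is the direction in which the jaws open and shut (so a half turn about z gives the same grasp; the last joint's range is limited). The gripper opens to 88 mm and grips with 3 to 60 N. Pads are 19 mm wide; open, the fingers measure 130 mm over their backs; the gripper's body (78 mm by 193 mm) begins 47 mm behind the grasp point.
Start: joints at [-0.892, 0.359, 0.012, 0, -1.224, -0.288], TCP at [0.257, -0.624, 0.249] pointing down, gripper open.
Joint ranges: [-3.07, 3.07], [-1.43, 2.12], [-1.02, 1.25], [-3.03, 1.67], [-3.05, -0], [-3.03, 3.03]. Speed limits (rad/s): [2.39, 2.39, 3.01, 3.14, 3.14, 3.14].

## Interface

Orientations are given as a 3x3 rotation matrix whose columns are the frame's x, y, z axes.
In Python, from bench import monitor, camera, arm gives the robot as it stands. The module is installed in compiled form; this text tells all that it offers.
- The arm moves only by the tool step_arm, never from a script. Its argument "plan" is a list that holds one entry, the list of rows, each a list of 7 numbers: the shift along the tool's x, y, z in m, then the turn, a rotation vector about the tool's x, y, z in degrees, then the opening, from 0 (shut) to 1 (fully open). A call has 1 to 5 rows; each row is the pose to reach, as a shift and turn from the pose commanded when the call began, along the tool's axes at that moment; what a row does not reach only later rows make up. A row lasts 1/12 s, in which the tool goes at most 41.7 mm and 7.16 degrees, less where a joint would pass 70% of its speed; a pose out of reach is approached as far as the arm can. A call with a gripper value outside its range is refused whole. The fingers move at their own pace and stop on an object; the grip force is fixed at half the most. Time passes only in rows, so rows that repeat a pose let the fingers close. It gives the time, the measured TCP pose, the force and the opening at its end, in the units of the state.
- monitor.observe(): the state, without advancing time (a new reading comes with each control period).
- camera(name): name is "scene" or "side" or "wrist"; returns a dict with "frame" (400x640x3 uint8, red, green, blue), "z_map" (400x640 float32, m along the optical axis (not along the pixel's ray), 0 where there is no reading), "fx", "fy", "cx", "cy" (pixels), "D" ([k1, k2, p1, p2, k3] as OpenCV has them; the pictures are not rectified), "world_from_camera" (4x4, takes a point from camera to world coordinates); the wrist camera has in their place "hand_eye" (4x4, takes a point from camera to tool coordinates, whose origin is the TCP and whose axes are the flange's). Camera axes: x right, y up, looking along -z (the intrinsics and any distortion apply to the point x, -y, -z); pixel columns grow to the right and rows downward; lengths in m; the calibration is good to about 2 mm. A picture is of the moment at which its call begins: read the wrist's pose just before it.
- arm.finish_job(): hands the job in, once; it reports no verdict.
The state is a dict: "clock": time; "joints": joint angles; "dq": joint speeds; "joint_efforts": joint torques, N m; "position": TCP position; "eef_rot": TCP orientation; "ft_force": force on the tool from outside, world axes, zero at the start; "torque": the same for the moment, N m; "opening": opening from 0.0 (shut) to 1.0 (fully open).
Only numpy, scipy, OpenCV 4.12 (cv2) and the standard library are available. Lean on these libraries where they do the work, as an engineer would, in place of code of your own. Each camera call takes 0.05 s, during which the arm holds its last target. There are 200 camera calls.

## Working session

There is one attempt and no reset: what is moved stays moved. The work goes in short steps, Python scripts to look and compute and a tool call to move; the robot and the scene stay as the last step left them, time stands still between calls to the robot, and variables do not carry over. Pictures are saved under pics/ and viewed, about 8 in all and at most 12, crops included, and the job is handed in when it is done.

Besides the shell and the picture viewer there is one more tool, called after "Request:" as a command line: name --argument value ..., lists and objects as JSON in quotes. step_arm: Moves the arm, as the interface text tells. Its arguments: {"type":"object","properties":{"plan":{"type":"array"}},"required":["plan"]}

```bash
mkdir -p pics
cat > h.py <<'E'
import numpy as np, cv2
from bench import monitor, camera, arm
def K(c): return np.array([[c['fx'],0,c['cx']],[0,c['fy'],c['cy']],[0,0,1.]])
def W(c):
    if 'world_from_camera' in c: return np.array(c['world_from_camera'])
    s=c['state']; T=np.eye(4); T[:3,:3]=s['eef_rot']; T[:3,3]=s['position']; return T@np.array(c['hand_eye'])
def cam(n):
    s=monitor.observe(); c=camera(n); c['state']=s; return c
def rays(c,uv):
    p=cv2.undistortPoints(np.array(uv,float).reshape(-1,1,2),K(c),np.array(c['D'],float)).reshape(-1,2)
    d=np.c_[p[:,0],-p[:,1],-np.ones(len(p))]; T=W(c); return T[:3,3],d@T[:3,:3].T
def onplane(c,uv,z):
    o,d=rays(c,uv); return o+d*((z-o[2])/d[:,2])[:,None]
def bydepth(c,uv):
    o,d=rays(c,uv); z=np.array([c['z_map'][int(v),int(u)] for u,v in uv]); return o+d*z[:,None]
def save(c,n): cv2.imwrite('pics/'+n,c['frame'][:,:,::-1])
E
python3 - <<'E'
from h import *
a=cam('scene');b=cam('side')
cv2.imwrite('pics/a.png',np.vstack([a['frame'],])[:,:,::-1]);save(b,'b.png')
for c in(a,b): print(W(c).round(3),c['fx'],c['D'])
s=monitor.observe();print({k:np.round(v,3) for k,v in s.items()})
E
```

```text
[[ 0.561 -0.585  0.587  1.124]
 [ 0.828  0.389 -0.403 -0.501]
 [ 0.007  0.712  0.702  0.908]
 [ 0.     0.     0.     1.   ]] 434.80196058398957 [-0.09345299  0.          0.          0.          0.        ]
[[-0.993  0.079 -0.085  0.335]
 [-0.115 -0.551  0.827  1.003]
 [ 0.019  0.831  0.556  0.754]
 [ 0.     0.     0.     1.   ]] 465.9664773287498 [-0.11858321  0.          0.          0.          0.        ]
{'clock': np.float64(0.1), 'joints': array([-0.892,  0.359,  0.011, -0.   , -1.224, -0.288]), 'dq': array([ 0.   , -0.002,  0.002,  0.002,  0.001, -0.001]), 'joint_efforts': array([-1.0000e-03, -5.8416e+01,  2.9375e+01,  7.0150e+00,  1.0000e-02,
       -0.0000e+00]), 'position': array([ 0.257, -0.624,  0.248]), 'eef_rot': array([[-0.925, -0.381, -0.001],
       [-0.381,  0.925,  0.001],
       [ 0.   ,  0.001, -1.   ]]), 'ft_force': array([0.472, 0.174, 0.252]), 'torque': array([ 0.045, -0.041,  0.027]), 'opening': np.float64(1.002)}
```

View pics/a.png

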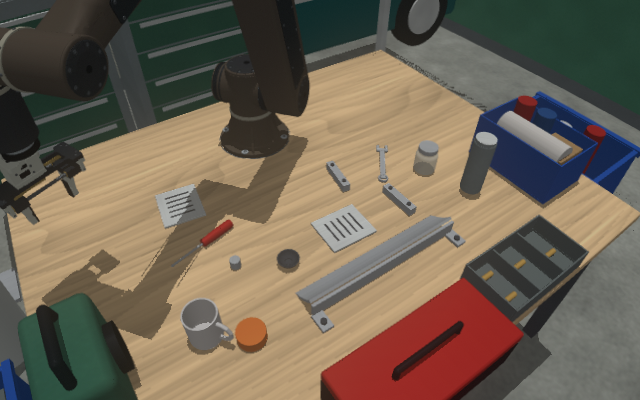

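View pics/b.png

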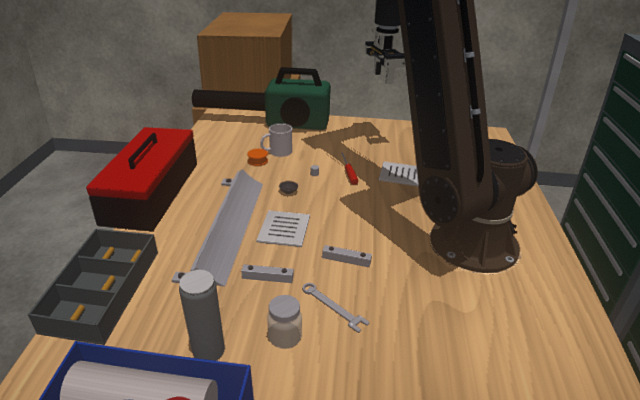

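The scene view shows two covers, at (343,228) before the fence and at (180,204). There are two stop blocks, at (399,198) by the fence and at (338,176). Next I measure all four and enlarge the fence area.

Run:
```python
from h import *
a=cam('scene');b=cam('side')
for n,uv,z in [('coverA',(343,228),.008),('coverB',(180,204),.008),('stopA',(399,198),.025),('stopB',(338,176),.025)]:
    p=onplane(a,[uv],z)[0];print(n,p.round(3),np.hypot(*p[:2]).round(3),bydepth(a,[uv]).round(3))
# depth based height classes around fence
for nm,c in(('a',a),('b',b)):
    v,u=np.mgrid[0:400,0:640];uv=np.c_[u.ravel(),v.ravel()]
    P=bydepth(c,uv).reshape(400,640,3);ok=c['z_map']>0
    print(nm,'table z',np.median(P[...,2][ok&(abs(P[...,2])<.02)]))
    np.save(nm+'P.npy',P)
    # colour mask: grey (low saturation)
    hsv=cv2.cvtColor(c['frame'],cv2.COLOR_RGB2HSV)
    m=((hsv[...,1]<60)&(hsv[...,2]>70)).astype(np.uint8)
    m=cv2.morphologyEx(m,cv2.MORPH_CLOSE,np.ones((7,7)))
    n,l,st,ce=cv2.connectedComponentsWithStats(m)
    for i in range(1,n):
        if 60<st[i,4]<9000:
            x,y=ce[i]; p=onplane(c,[ce[i]],.008)[0]
            if .2<p[0]<.9 and abs(p[1])<.5:
                r=cv2.minAreaRect(np.argwhere(l==i)[:,::-1].astype(np.float32)); q=cv2.boxPoints(r)
                print(nm,ce[i].round(),st[i,4],p.round(3)[:2],onplane(c,q,.008)[:,:2].round(3).tolist())
A=cv2.resize(a['frame'][150:350,280:480],(580,580),interpolation=cv2.INTER_CUBIC)
cv2.imwrite('pics/c.png',A[:,:,::-1])
```

```text
coverA [ 0.515 -0.001  0.008] 0.515 [[0.513 0.001 0.006]]
coverB [ 0.178 -0.34   0.008] 0.384 [[ 0.179 -0.341  0.009]]
stopA [0.524 0.193 0.025] 0.558 [[0.523 0.193 0.024]]
stopB [0.35  0.101 0.025] 0.364 [[0.348 0.102 0.023]]
a table z -7.588865328533867e-05
a [426. 157.] 675 [0.419 0.407] [[0.444, 0.318], [0.33, 0.463], [0.391, 0.503], [0.499, 0.356]]
a [393. 185.] 736 [0.46  0.226] [[0.282, 0.252], [0.278, 0.349], [0.582, 0.218], [0.577, 0.139]]
a [338. 176.] 348 [0.333 0.113] [[0.263, 0.105], [0.253, 0.146], [0.397, 0.121], [0.405, 0.083]]
a [482. 175.] 214 [0.582 0.494] [[0.61, 0.394], [0.533, 0.545], [0.591, 0.565], [0.663, 0.414]]
a [343. 228.] 1762 [0.514 0.   ] [[0.448, -0.064], [0.447, 0.111], [0.575, 0.069], [0.569, -0.092]]
a [374. 265.] 4966 [ 0.66  -0.009] [[0.617, -0.218], [0.587, 0.3], [0.74, 0.247], [0.742, -0.227]]
a [187. 254.] 97 [ 0.363 -0.394] [[0.372, -0.443], [0.345, -0.347], [0.354, -0.346], [0.38, -0.442]]
a [288. 258.] 332 [ 0.518 -0.18 ] [[0.528, -0.217], [0.477, -0.188], [0.509, -0.14], [0.558, -0.171]]
a [235. 262.] 141 [ 0.455 -0.3  ] [[0.428, -0.306], 
[... 167 characters left out ...]
004409492190602382
b [314. 170.] 80 [ 0.46 -0.31] [[0.475, -0.342], [0.452, -0.345], [0.445, -0.28], [0.467, -0.277]]
b [217. 254.] 5741 [0.654 0.145] [[0.716, 0.399], [0.812, -0.332], [0.612, -0.242], [0.593, 0.426]]
b [284. 228.] 1462 [0.507 0.015] [[0.567, 0.082], [0.588, -0.068], [0.447, -0.061], [0.439, 0.087]]
b [347. 256.] 637 [0.334 0.106] [[0.396, 0.123], [0.394, 0.07], [0.273, 0.09], [0.278, 0.141]]
b [267. 273.] 723 [0.517 0.196] [[0.576, 0.222], [0.585, 0.172], [0.459, 0.171], [0.454, 0.22]]
b [336. 307.] 640 [0.348 0.285] [[0.434, 0.243], [0.42, 0.2], [0.276, 0.317], [0.293, 0.353]]
b [284. 321.] 1473 [0.454 0.338] [[0.502, 0.267], [0.431, 0.258], [0.411, 0.402], [0.475, 0.411]]
```

View pics/c.png

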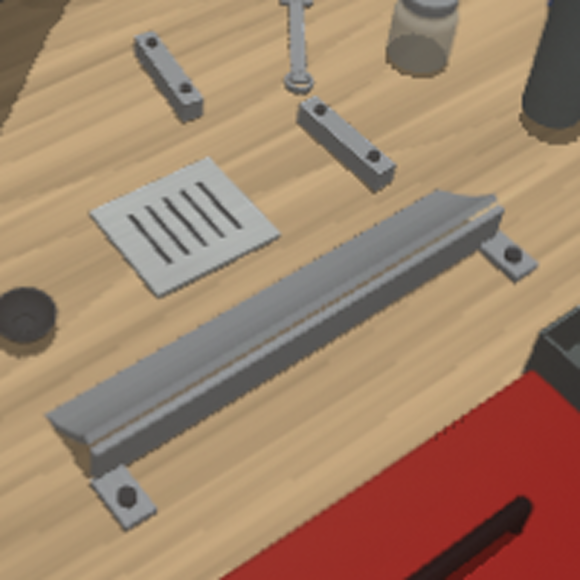

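The crop confirms cover A at (343,228), grooved side up and square before the fence. Stop A at (399,198) is at the fence's left end. Both are farther from the base than their lookalikes (0.515 vs 0.384 m, 0.558 vs 0.364 m), so they are the ones meant. Next come the precise geometry fits.

Run:
```python
from h import *
a=cam('scene');b=cam('side')
def ang(p,q): d=q-p; return np.degrees(np.arctan2(d[1],d[0])).round(2)
cr=np.array([(208,158),(280,237),(160,296),(90,213)])/2.9+[280,150]
C=onplane(a,cr,.008)[:,:2];print('cover',C.round(4).tolist(),C.mean(0).round(4),[np.linalg.norm(C[i]-C[i-1]).round(4) for i in range(4)],[ang(C[i-1],C[i]) for i in range(4)])
f=np.array([(48,415),(437,190)])/2.9+[280,150];F=onplane(a,f,0);print('foot',F.round(4),ang(F[0],F[1]))
r=np.array([(88,443),(503,210)])/2.9+[280,150];R=onplane(a,r,.05);print('rim',R.round(4),ang(R[0],R[1]))
for nm,c in(('a',a),('b',b)):
    P=np.load(nm+'P.npy');hsv=cv2.cvtColor(c['frame'],cv2.COLOR_RGB2HSV);g=hsv[...,1]<60
    for n,z0,z1,x0,x1,y0,y1 in [('stop',.02,.03,.42,.62,.13,.25),('rim',.046,.054,.6,.75,-.3,.3),('mid',.018,.022,.5,.75,-.3,.3),('mid14',.012,.016,.57,.75,-.3,.3),('cover',.004,.012,.43,.59,-.1,.1)]:
        m=(P[...,2]>z0)&(P[...,2]<z1)&(P[...,0]>x0)&(P[...,0]<x1)&(P[...,1]>y0)&(P[...,1]<y1)
        if n=='cover': m&=g
        Q=P[m][:,:2].astype(np.float32)
        if len(Q)<5: continue
        print(nm,n,len(Q),cv2.minAreaRect(Q),Q.min(0).round(3),Q.max(0).round(3))
        if n in('rim','mid','mid14'): print(np.polyfit(Q[:,1],Q[:,0],1).round(4))
```

```text
cover [[0.4561, 0.0738], [0.5765, 0.0675], [0.5704, -0.0669], [0.452, -0.0643]] [0.5138 0.0025] [np.float64(0.1381), np.float64(0.1206), np.float64(0.1346), np.float64(0.1184)] [np.float64(88.3), np.float64(-2.96), np.float64(-92.6), np.float64(178.75)]
foot [[ 0.6159 -0.2145  0.    ]
 [ 0.6115  0.241   0.    ]] 90.55
rim [[ 0.6828 -0.2179  0.05  ]
 [ 0.6925  0.2336  0.05  ]] 88.77
a stop 268 ((0.5163417458534241, 0.19897650182247162), (0.028912756592035294, 0.12150326371192932), 89.84124755859375) [0.456 0.184] [0.577 0.214]
a rim 382 ((0.6750081777572632, 0.012866675853729248), (0.011740163899958134, 0.4617631435394287), 0.13397231698036194) [ 0.669 -0.218] [0.681 0.244]
[-0.0046  0.6747]
a mid 415 ((0.5956335067749023, 0.01052907109260559), (0.45653340220451355, 0.19046743214130402), 89.89832305908203) [ 0.5   -0.218] [0.691 0.239]
[0.0821 0.6282]
a mid14 376 ((0.6492078900337219, 0.012192904949188232), (0.1543390154838562, 0.459602415561676), 0.2773188650608063) [ 0.571 -0.218] [0.727 0.242]
[-0.044   0.6609]
a cover 1673 ((0.5098341107368469, 0.003474324941635132), (0.1426727771
[... 172 characters left out ...]
2), 0.06083986163139343) [0.456 0.187] [0.577 0.217]
b rim 260 ((0.6725730299949646, 0.016090422868728638), (0.011199158616364002, 0.46248334646224976), 0.6907691359519958) [ 0.665 -0.215] [0.68  0.247]
[-0.0112  0.6724]
b mid 345 ((0.5759621858596802, 0.012265831232070923), (0.44937804341316223, 0.15111735463142395), 89.96501922607422) [ 0.5   -0.212] [0.651 0.237]
[-0.0043  0.6128]
b mid14 314 ((0.6569938063621521, 0.012387901544570923), (0.1513824313879013, 0.4548411965370178), 2.862614631652832) [ 0.571 -0.216] [0.725 0.243]
[-0.0054  0.6402]
b cover 1390 ((0.5090512633323669, 0.007263988256454468), (0.1472596973180771, 0.11996632814407349), 87.86314392089844) [ 0.447 -0.069] [0.57 0.08]
```

Measurements agree: the cover centre is at about (0.510, 0.004), the fence foot at x≈0.612 with its middle at y≈0.013 and yaw≈0.4°, and the stop at (0.5165, 0.200). The stop's inner face is therefore at y≈0.188. Now I move over behind the cover's near edge.

Request:
step_arm --plan '[[[-0.024,0.033,0,0,0,0,0.8],[-0.048,0.066,0,0,0,0,0.8],[-0.072,0.099,0,0,0,0,0.8],[-0.096,0.132,0,0,0,0,0.8],[-0.12,0.165,0,0,0,0,0.8]]]'

```text
clock: 0.72
position: [0.3051, -0.4241, 0.2484]
eef_rot: [[-0.925, -0.38, -0.0], [-0.38, 0.925, 0.0], [0.0, 0.0, -1.0]]
ft_force: [1.9, 0.9, 1.3]
opening: 0.803
```

Request:
step_arm --plan '[[[-0.024,0.033,0,0,0,0,0.8],[-0.048,0.066,0,0,0,0,0.8],[-0.072,0.099,0,0,0,0,0.8],[-0.096,0.132,0,0,0,0,0.8],[-0.12,0.165,0,0,0,0,0.8]]]'

```text
clock: 1.13
position: [0.3532, -0.2258, 0.2488]
eef_rot: [[-0.925, -0.381, 0.001], [-0.381, 0.925, -0.0], [-0.001, -0.0, -1.0]]
ft_force: [1.6, 0.3, 0.7]
opening: 0.797
```

Request:
step_arm --plan '[[[-0.024,0.033,0,0,0,5,0.8],[-0.048,0.066,0,0,0,10,0.8],[-0.072,0.099,0,0,0,15,0.8],[-0.096,0.132,0,0,0,20,0.8],[-0.12,0.165,0,0,0,22.4,0.8]]]'

```text
clock: 1.55
position: [0.3983, -0.0399, 0.2491]
eef_rot: [[-1.0, 0.005, 0.001], [0.005, 1.0, 0.0], [-0.001, 0.0, -1.0]]
ft_force: [1.5, -0.3, -0.3]
opening: 0.798
```

Request:
step_arm --plan '[[[-0.012,0.03,0.035,0,0,0,0.8],[-0.012,0.03,0.075,0,0,0,0.8],[-0.012,0.03,0.115,0,0,0,0.8],[-0.012,0.03,0.15,0,0,0,0.8],[-0.012,0.03,0.15,0,0,0,0.8]]]'

```text
clock: 1.97
position: [0.4064, -0.0126, 0.0933]
eef_rot: [[-1.0, 0.001, -0.01], [0.001, 1.0, -0.003], [0.01, -0.003, -1.0]]
ft_force: [-1.4, -0.3, -0.2]
opening: 0.799
```

Run:
```python
from h import *
s=monitor.observe();print({k:np.round(s[k],4).tolist() for k in('clock','position','eef_rot','ft_force','joints')})
c=cam('wrist');save(c,'w1.png')
P=bydepth(c,np.c_[[x.ravel() for x in np.mgrid[0:640,0:400]]].T).reshape(640,400,3).transpose(1,0,2)
g=(cv2.cvtColor(c['frame'],cv2.COLOR_RGB2HSV)[...,1]<60)
m=g&(P[...,2]>.004)&(P[...,2]<.012)&(P[...,0]>.43)&(P[...,0]<.6)&(abs(P[...,1])<.1)
Q=P[m][:,:2].astype(np.float32);print(len(Q),cv2.minAreaRect(Q) if len(Q) else'')
```

```text
{'clock': 1.9667, 'position': [0.4064, -0.0126, 0.0933], 'eef_rot': [[-1.0, 0.0007, -0.0097], [0.0008, 1.0, -0.0033], [0.0097, -0.0033, -0.9999]], 'ft_force': [-1.4231, -0.3001, -0.1801], 'joints': [0.4589, 0.0941, -0.7554, -0.002, -0.7315, -2.029]}
7034 ((0.48250913619995117, 0.001431986689567566), (0.13174600899219513, 0.06757129728794098), 88.04010772705078)
```

View pics/w1.png

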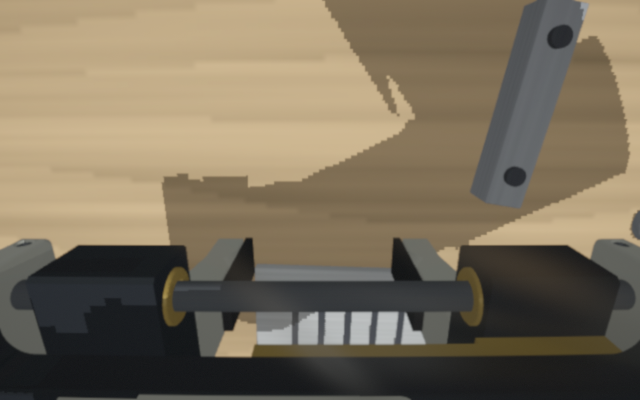

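Request:
step_arm --plan '[[[-0.008,0.018,0.03,0,0,0,0.8],[-0.008,0.018,0.05,0,0,0,0.8],[-0.008,0.018,0.05,0,0,0,0.8],[-0.008,0.018,0.05,0,0,0,0.8]]]'

```text
clock: 2.35
position: [0.4192, 0.0066, 0.05]
eef_rot: [[-1.0, -0.0, 0.0], [-0.0, 1.0, -0.0], [-0.0, -0.0, -1.0]]
ft_force: [0.3, 0.3, 0.9]
opening: 0.803
```

Request:
step_arm --plan '[[[0,-0.001,0.015,0,0,0,0.8],[0,-0.001,0.025,0,0,0,0.8],[0,-0.001,0.025,0,0,0,0.8]]]'

```text
clock: 2.6
position: [0.4191, 0.0054, 0.0247]
eef_rot: [[-1.0, 0.001, 0.001], [0.001, 1.0, 0.0], [-0.001, 0.0, -1.0]]
ft_force: [-0.3, -0.4, 0.3]
opening: 0.801
```

Request:
step_arm --plan '[[[-0.01,0,0,0,0,0,0.8],[-0.018,0,0,0,0,0,0.8],[-0.024,0,0,0,0,0,0.8],[-0.03,0,0,0,0,0,0.8],[-0.036,0,0,0,0,0,0.8]]]'

```text
clock: 3.02
position: [0.4551, 0.0054, 0.0241]
eef_rot: [[-1.0, 0.001, 0.0], [0.001, 1.0, 0.0], [-0.0, 0.0, -1.0]]
ft_force: [-1.8, 0.7, 1.3]
opening: 0.801
```

Request:
step_arm --plan '[[[-0.008,0,0,0,0,0,0.8],[-0.016,0,0,0,0,0,0.8],[-0.024,0,0,0,0,0,0.8],[-0.032,0,0,0,0,0,0.8],[-0.04,0,0,0,0,0,0.8]]]'

```text
clock: 3.43
position: [0.4946, 0.0052, 0.0233]
eef_rot: [[-1.0, 0.0, -0.002], [0.0, 1.0, -0.001], [0.002, -0.001, -1.0]]
ft_force: [-4.0, -0.0, 2.7]
opening: 0.798
```

Request:
step_arm --plan '[[[-0.006,0,0,0,0,0,0.8],[-0.012,0,0,0,0,0,0.8],[-0.018,0,0,0,0,0,0.8],[-0.024,0,0,0,0,0,0.8],[-0.03,0,0,0,0,0,0.8]]]'

```text
clock: 3.85
position: [0.525, 0.0055, 0.0234]
eef_rot: [[-1.0, 0.0, -0.0], [0.0, 1.0, -0.0], [0.0, -0.0, -1.0]]
ft_force: [-3.7, 0.1, -0.4]
opening: 0.8
```

Request:
step_arm --plan '[[[-0.006,0,0,0,0,0,0.8],[-0.012,0,0,0,0,0,0.8],[-0.018,0,0,0,0,0,0.8],[-0.024,0,0,0,0,0,0.8],[-0.03,0,0,0,0,0,0.8]]]'

```text
clock: 4.27
position: [0.5554, 0.0056, 0.0236]
eef_rot: [[-1.0, 0.0, 0.001], [0.0, 1.0, 0.0], [-0.001, 0.0, -1.0]]
ft_force: [-1.6, 0.5, -0.2]
opening: 0.8
```

Request:
step_arm --plan '[[[-0.006,0,0,0,0,0,0.8],[-0.012,0,0,0,0,0,0.8],[-0.018,0,0,0,0,0,0.8],[-0.024,0,0,0,0,0,0.8],[-0.024,0,0,0,0,0,0.8]]]'

```text
clock: 4.68
position: [0.5802, 0.0057, 0.0237]
eef_rot: [[-1.0, -0.0, 0.001], [-0.0, 1.0, 0.0], [-0.001, 0.0, -1.0]]
ft_force: [0.4, 0.8, 0.4]
opening: 0.801
```

Run:
```python
from h import *
a=cam('scene');b=cam('side')
A=cv2.resize(a['frame'][160:320,260:460],(500,400));B=cv2.resize(b['frame'][140:300,150:350],(500,400)) 
cv2.imwrite('pics/d.png',np.vstack([A,B])[:,:,::-1][:800] if 0 else cv2.resize(np.hstack([A,B]),(800,320))[:,:,::-1])
s=monitor.observe();print(s['position'],s['ft_force'])
```

```text
[0.57936883 0.0056495  0.02376144] [-0.27079164 -0.26526848 -0.11121646]
```

View pics/d.png

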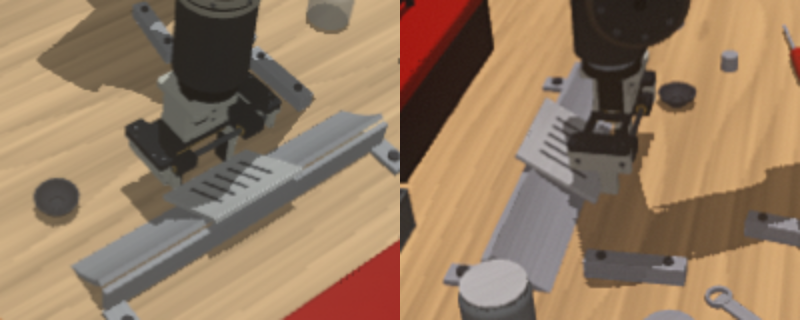

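The cover leans on the rim with its grooves up, the wrist force is near zero, and nothing else has moved. I'll measure the lean.

```bash
cat > lean.py <<'E'
from h import *
for n in('scene','side'):
    c=cam(n);v,u=np.mgrid[0:400,0:640];P=bydepth(c,np.c_[u.ravel(),v.ravel()]).reshape(400,640,3)
    m=(P[...,2]>.004)&(P[...,2]<.16)&(P[...,0]>.56)&(P[...,0]<.76)&(abs(P[...,1])<.1)&(cv2.cvtColor(c['frame'],cv2.COLOR_RGB2HSV)[...,1]<60)&(c['frame'].max(2)>110)
    Q=P[m]
    for y in(-.05,-.02,0.02,.05):
        q=Q[abs(Q[:,1]-y)<.006]
        q=q[np.argsort(q[:,0])]
        print(n,y,[f"{r[0]:.3f},{r[2]:.3f}" for r in q[::max(1,len(q)//12)]])
    h=Q[Q[:,2]>.062]
    if len(h): print('high y range',h[:,1].min(),h[:,1].max(),'maxz',h[:,2].max(),'maxx',h[:,0].max())
E
python3 lean.py
```

```text
scene -0.05 ['0.560,0.137', '0.654,0.048', '0.659,0.050', '0.661,0.051', '0.666,0.055', '0.668,0.055', '0.671,0.058', '0.674,0.060', '0.677,0.062', '0.681,0.063', '0.685,0.066', '0.689,0.069', '0.692,0.069', '0.694,0.064', '0.694,0.071']
scene -0.02 ['0.656,0.048', '0.659,0.050', '0.661,0.050', '0.666,0.055', '0.669,0.054', '0.671,0.056', '0.673,0.058', '0.676,0.061', '0.678,0.062', '0.680,0.062', '0.684,0.066', '0.688,0.067', '0.690,0.068', '0.692,0.066', '0.693,0.067', '0.694,0.066']
scene 0.02 ['0.634,0.033', '0.642,0.038', '0.648,0.044', '0.654,0.048', '0.659,0.050', '0.664,0.053', '0.669,0.056', '0.673,0.058', '0.679,0.063', '0.685,0.066', '0.689,0.072', '0.692,0.061', '0.694,0.070']
scene 0.05 ['0.628,0.029', '0.635,0.034', '0.645,0.041', '0.655,0.048', '0.665,0.054', '0.672,0.059', '0.676,0.061', '0.680,0.064', '0.683,0.065', '0.689,0.070', '0.693,0.070', '0.695,0.069']
high y range -0.0853631715369424 0.07608094896223183 maxz 0.13687887567787316 maxx 0.6966889724470209
side -0.05 ['0.654,0.049', '0.659,0.053', '0.662,0.050', '0.664,0.054', '0.667,0.059', '0.671,0.054', '0.672
[... 180 characters left out ...]
053', '0.671,0.060', '0.673,0.061', '0.677,0.064', '0.678,0.064', '0.681,0.065', '0.683,0.065', '0.686,0.068', '0.688,0.068', '0.692,0.068']
side 0.02 ['0.598,0.140', '0.600,0.146', '0.601,0.146', '0.644,0.041', '0.648,0.043', '0.653,0.049', '0.659,0.048', '0.663,0.053', '0.670,0.057', '0.674,0.059', '0.676,0.065', '0.681,0.065', '0.683,0.066', '0.688,0.066', '0.691,0.070']
side 0.05 ['0.628,0.029', '0.633,0.031', '0.638,0.035', '0.645,0.042', '0.649,0.045', '0.654,0.049', '0.660,0.052', '0.667,0.059', '0.670,0.058', '0.674,0.063', '0.679,0.062', '0.681,0.063', '0.685,0.066', '0.691,0.070']
high y range -0.061663219337369846 0.09876548806470142 maxz 0.1513050215737448 maxx 0.6931353777936988
```

The cover leans at 33° with its near edge at x≈0.596. About 15 mm remains to the foot.

Request:
step_arm --plan '[[[-0.004,0,0,0,0,0,0.8],[-0.008,0,0,0,0,0,0.8],[-0.012,0,0,0,0,0,0.8],[-0.015,0,0,0,0,0,0.8],[-0.015,0,0,0,0,0,0.8]]]'

```text
clock: 5.3
position: [0.5941, 0.0055, 0.0234]
eef_rot: [[-1.0, 0.0, -0.0], [0.0, 1.0, -0.0], [0.0, -0.0, -1.0]]
ft_force: [-1.0, -0.4, -0.2]
opening: 0.797
```

```bash
python3 lean.py | grep -v ' 0.02 \| -0.02'
```

```text
scene -0.05 ['0.570,0.119', '0.663,0.052', '0.668,0.058', '0.673,0.060', '0.677,0.064', '0.680,0.065', '0.684,0.067', '0.688,0.073', '0.690,0.075', '0.695,0.077', '0.700,0.082', '0.701,0.078', '0.702,0.079', '0.704,0.076']
scene 0.05 ['0.644,0.038', '0.650,0.043', '0.662,0.053', '0.667,0.056', '0.678,0.063', '0.681,0.066', '0.685,0.068', '0.689,0.072', '0.695,0.077', '0.698,0.078', '0.699,0.077', '0.702,0.076', '0.703,0.075']
high y range -0.08931294614450586 0.07548445177814667 maxz 0.14110969068030377 maxx 0.704786391238951
side -0.05 ['0.667,0.051', '0.670,0.057', '0.671,0.059', '0.675,0.058', '0.676,0.063', '0.678,0.062', '0.680,0.067', '0.683,0.069', '0.685,0.070', '0.687,0.071', '0.689,0.075', '0.693,0.075', '0.698,0.077']
side 0.05 ['0.642,0.036', '0.651,0.039', '0.654,0.049', '0.660,0.052', '0.664,0.057', '0.667,0.058', '0.672,0.061', '0.677,0.065', '0.680,0.066', '0.684,0.071', '0.686,0.072', '0.689,0.073', '0.692,0.076', '0.694,0.079', '0.696,0.080']
high y range -0.07747083559904899 0.0992620078197437 maxz 0.156054443707366 maxx 0.7015823653084052
```

Request:
step_arm --plan '[[[0.008,0,0,0,0,0,0.8],[0.03,0,0,0,0,0,0.8],[0.05,0,-0.02,0,0,0,0.8],[0.05,0,-0.06,0,0,0,0.8],[0.05,0,-0.1,0,0,0,0.8]]]'

```text
clock: 5.82
position: [0.5409, 0.005, 0.1237]
eef_rot: [[-1.0, -0.0, -0.003], [-0.0, 1.0, -0.001], [0.003, -0.001, -1.0]]
ft_force: [2.2, 0.4, -0.0]
opening: 0.802
```

Request:
step_arm --plan '[[[0,0,-0.04,0,0,0,0.8],[0,0,-0.08,0,0,0,0.8],[0,0,-0.11,0,0,0,0.8],[0,0,-0.11,0,0,0,0.8]]]'

```text
clock: 6.15
position: [0.5464, 0.006, 0.2413]
eef_rot: [[-1.0, -0.001, 0.012], [-0.001, 1.0, 0.002], [-0.012, 0.002, -1.0]]
ft_force: [1.0, -0.1, -0.8]
opening: 0.801
```

```bash
python3 lean.py | grep -v ' 0.02 \| -0.02'; python3 -c "
from h import *
s=monitor.observe();print(s['position'],s['joints'])"
```

```text
scene -0.05 ['0.640,0.034', '0.645,0.037', '0.650,0.041', '0.655,0.044', '0.660,0.048', '0.665,0.052', '0.670,0.057', '0.676,0.061', '0.680,0.064', '0.686,0.071', '0.689,0.073', '0.695,0.077', '0.699,0.079', '0.700,0.075', '0.702,0.073']
scene 0.05 ['0.604,0.005', '0.616,0.017', '0.623,0.022', '0.634,0.028', '0.644,0.037', '0.652,0.042', '0.663,0.053', '0.673,0.060', '0.680,0.064', '0.687,0.070', '0.694,0.075', '0.699,0.078', '0.701,0.075', '0.703,0.078']
high y range -0.0650423080797039 0.07554620582068183 maxz 0.08148820712149474 maxx 0.7043779273397647
side -0.05 ['0.641,0.035', '0.644,0.035', '0.648,0.037', '0.652,0.041', '0.655,0.041', '0.660,0.047', '0.663,0.051', '0.671,0.057', '0.675,0.060', '0.678,0.067', '0.683,0.069', '0.686,0.068', '0.691,0.071', '0.695,0.077']
side 0.05 ['0.609,0.010', '0.614,0.012', '0.620,0.017', '0.625,0.022', '0.634,0.031', '0.642,0.036', '0.651,0.041', '0.661,0.050', '0.668,0.057', '0.678,0.064', '0.682,0.067', '0.686,0.073', '0.690,0.074', '0.695,0.076']
high y range -0.0618236188696657 0.08003276817345706 maxz 0.08163121527977923 maxx 0.7001454664459625
[0.54377174 0.00585268 0.23542354] [ 3.71116597e-01  1.50235647e-01 -3.00925508e-01 -1.62742107e-04
 -1.11504438e+00 -1.94199753e+00]
```

The cover stays leaning at 38° without the fingers. Now I go over and behind it.

Request:
step_arm --plan '[[[-0.038,0,0.01,0,0,0,0.8],[-0.078,0,0.02,0,0,0,0.8],[-0.118,0,0.03,0,0,0,0.8],[-0.157,0,0.04,0,0,0,0.8],[-0.197,0,0.05,0,0,0,0.8]]]'

```text
clock: 6.67
position: [0.7412, 0.0054, 0.1811]
eef_rot: [[-1.0, 0.0, -0.002], [0.0, 1.0, -0.0], [0.002, -0.0, -1.0]]
ft_force: [0.7, 1.1, 0.1]
opening: 0.801
```

Request:
step_arm --plan '[[[0,0,0.01,0,5,0,0.8],[0,0,0.02,0,10,0,0.8],[0,0,0.03,0,15,0,0.8],[0,0,0.03,0,20,0,0.8],[0,0,0.03,0,20,0,0.8]]]'

```text
clock: 7.08
position: [0.7393, 0.0051, 0.1457]
eef_rot: [[-0.934, 0.001, -0.357], [0.002, 1.0, -0.001], [0.357, -0.002, -0.934]]
ft_force: [-1.5, 0.0, -3.1]
opening: 0.8
```

Request:
step_arm --plan '[[[-0.008,0,0.022,0,0,0,0.8],[-0.016,0,0.045,0,0,0,0.8],[-0.023,0,0.065,0,0,0,0.8],[-0.023,0,0.065,0,0,0,0.8],[-0.023,0,0.065,0,0,0,0.8]]]'

```text
clock: 7.5
position: [0.7386, 0.0053, 0.0829]
eef_rot: [[-0.939, 0.0, -0.345], [0.0, 1.0, -0.001], [0.345, -0.001, -0.939]]
ft_force: [-0.5, -0.1, 0.9]
opening: 0.799
```

```bash
python3 -c "
from h import *
s=monitor.observe();print({k:np.round(s[k],4).tolist() for k in('position','eef_rot','ft_force','joints')})
R=s['eef_rot'];f=np.array([.612,.005,0])
for x,z in[(.716,.082),(.709,.090),(.70,.101),(.682,.118),(.662,.132),(.64,.143),(.62,.150),(.60,.155),(.585,.156)]: print((x,z),((np.array([x,.005,z])-s['position'])@R).round(4))
"
```

```text
{'position': [0.7386, 0.0053, 0.0829], 'eef_rot': [[-0.9386, 0.0001, -0.3451], [0.0004, 1.0, -0.0009], [0.3451, -0.001, -0.9386]], 'ft_force': [-0.5305, -0.0605, 0.857], 'joints': [0.2304, 0.7847, 0.3533, -0.0783, -1.4837, -1.781]}
(0.716, 0.082) [ 0.0209 -0.0003  0.0086]
(0.709, 0.09) [ 0.0302 -0.0004  0.0035]
(0.7, 0.101) [ 0.0424 -0.0004 -0.0037]
(0.682, 0.118) [ 0.0652 -0.0004 -0.0134]
(0.662, 0.132) [ 0.0888 -0.0004 -0.0197]
(0.64, 0.143) [ 0.1132 -0.0004 -0.0224]
(0.62, 0.15) [ 0.1344 -0.0004 -0.0221]
(0.6, 0.155) [ 0.1549 -0.0004 -0.0199]
(0.585, 0.156) [ 0.1694 -0.0004 -0.0156]
```

Request:
step_arm --plan '[[[0.0135,0,0.011,0,0,0,0.8],[0.022,0,0.0135,0,0,0,0.8],[0.028,0,0.0105,0,0,0,0.8],[0.033,0,0.007,0,0,0,0.8],[0.033,0,0.007,0,0,0,0.8]]]'

```text
clock: 7.92
position: [0.7076, 0.0056, 0.0927]
eef_rot: [[-0.941, -0.0, -0.338], [-0.0, 1.0, 0.0], [0.338, 0.0, -0.941]]
ft_force: [1.4, -0.8, -0.9]
opening: 0.802
```

```bash
python3 lean.py | grep -v ' 0.02 \| -0.02'
python3 - <<'E'
from h import *
a=cam('scene');b=cam('side')
A=a['frame'][140:300,270:470];B=b['frame'][120:280,150:350]
cv2.imwrite('pics/e.png',cv2.resize(np.hstack([A,B]),(800,320),interpolation=cv2.INTER_CUBIC)[:,:,::-1])
s=monitor.observe();print(s['position'],s['ft_force'])
E
```

```text
scene -0.05 ['0.601,0.007', '0.605,0.012', '0.612,0.019', '0.616,0.021', '0.623,0.028', '0.628,0.034', '0.634,0.038', '0.642,0.046', '0.646,0.049', '0.652,0.056', '0.656,0.061', '0.659,0.061', '0.667,0.071', '0.674,0.077']
scene 0.05 []
high y range -0.08585959349017502 0.08342875943794148 maxz 0.15724157862888255 maxx 0.7597680885068718
side -0.05 ['0.600,0.011', '0.606,0.013', '0.612,0.016', '0.621,0.024', '0.628,0.033', '0.635,0.038', '0.643,0.048', '0.650,0.052', '0.654,0.060', '0.660,0.064', '0.667,0.068', '0.675,0.074', '0.680,0.085']
side 0.05 ['0.644,0.051', '0.656,0.060', '0.666,0.068', '0.668,0.072', '0.668,0.071', '0.671,0.071', '0.673,0.076', '0.675,0.076', '0.676,0.079', '0.678,0.078', '0.679,0.081', '0.681,0.083', '0.682,0.084', '0.683,0.085', '0.685,0.087', '0.687,0.085', '0.695,0.078']
high y range -0.07780345954500234 0.09998650345933857 maxz 0.15962228755046304 maxx 0.7591177510816147
[0.70725558 0.00553912 0.08987067] [1.8373782  0.00546822 0.01228106]
```

View pics/e.png

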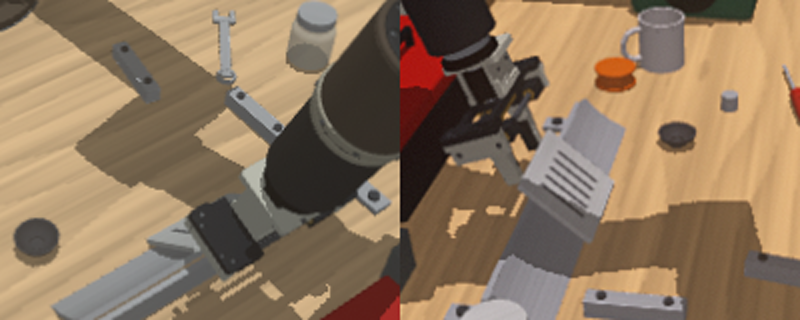

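The cover is up at about 45°, its foot has hardly slipped (~4 mm), and the forces are small. I continue along the arc.

Request:
step_arm --plan '[[[0.008,0,-0.0045,0,0,0,0.8],[0.016,0,-0.0085,0,0,0,0.8],[0.024,0,-0.011,0,0,0,0.8],[0.032,0,-0.013,0,0,0,0.8],[0.032,0,-0.013,0,0,0,0.8]]]'

```text
clock: 8.53
position: [0.6801, 0.0056, 0.1144]
eef_rot: [[-0.94, -0.0, -0.341], [-0.0, 1.0, 0.0], [0.341, 0.0, -0.94]]
ft_force: [1.1, 0.2, -0.2]
opening: 0.799
```

```bash
python3 lean.py | grep -v ' 0.02 \| -0.02'
python3 - <<'E'
from h import *
s=monitor.observe();print(s['position'],s['ft_force'],s['eef_rot'][:,2])
E
```

```text
scene -0.05 ['0.610,0.032', '0.613,0.037', '0.616,0.042', '0.641,0.081', '0.647,0.091', '0.657,0.104', '0.660,0.103', '0.661,0.100', '0.668,0.043', '0.669,0.044', '0.681,0.047']
scene 0.05 []
high y range -0.08565100028304046 0.08697652332074979 maxz 0.15696537181682813 maxx 0.7372935290018284
side -0.05 ['0.594,0.008', '0.599,0.010', '0.604,0.022', '0.610,0.027', '0.615,0.040', '0.619,0.042', '0.624,0.055', '0.629,0.061', '0.633,0.065', '0.639,0.073', '0.645,0.082', '0.650,0.096', '0.656,0.101', '0.662,0.104']
side 0.05 ['0.622,0.053', '0.646,0.087', '0.648,0.087', '0.650,0.093', '0.651,0.090', '0.652,0.097', '0.654,0.101', '0.655,0.104', '0.655,0.105', '0.660,0.102', '0.662,0.102', '0.663,0.108', '0.665,0.109', '0.666,0.100', '0.668,0.102', '0.690,0.113']
high y range -0.0657308776322516 0.09654151511191045 maxz 0.1594529747747141 maxx 0.7347345144151348
[0.68092332 0.00555625 0.11342047] [ 1.60105908 -0.34353604  0.92173803] [-3.40709137e-01  1.76941985e-04 -9.40168736e-01]
```

Request:
step_arm --plan '[[[0.008,0,0.002,0,0,0,0.8],[0.0157,0,0.0036,0,0,0,0.8],[0.0236,0,0.0054,0,0,0,0.8],[0.0315,0,0.0071,0,0,0,0.8],[0.039,0,0.01,0,0,0,0.8]]]'

```text
clock: 9.05
position: [0.6398, 0.0055, 0.1167]
eef_rot: [[-0.94, 0.0, -0.342], [0.0, 1.0, 0.0], [0.342, -0.0, -0.94]]
ft_force: [0.6, -0.5, -0.6]
opening: 0.804
```

Request:
step_arm --plan '[[[0.0055,0,0.002,0,0,0,0.8],[0.011,0,0.004,0,0,0,0.8],[0.0165,0,0.006,0,0,0,0.8],[0.022,0,0.008,0,0,0,0.8],[0.0275,0,0.01,0,0,0,0.8]]]'

```text
clock: 9.47
position: [0.6109, 0.0055, 0.1164]
eef_rot: [[-0.94, 0.0, -0.342], [0.0, 1.0, 0.0], [0.342, -0.0, -0.94]]
ft_force: [-0.5, 0.6, 0.3]
opening: 0.801
```

```bash
python3 lean.py | grep -v ' 0.02 \| -0.02'
python3 - <<'E'
from h import *
s=monitor.observe();print(s['position'],s['ft_force'],s['eef_rot'][:,2])
b=cam('side')
cv2.imwrite('pics/f.png',cv2.resize(b['frame'][120:320,150:400],(600,480),interpolation=cv2.INTER_CUBIC)[:,:,::-1])
E
```

```text
scene -0.05 ['0.598,0.005', '0.598,0.004', '0.598,0.006', '0.679,0.045']
scene 0.05 ['0.681,0.043', '0.682,0.041', '0.683,0.044', '0.683,0.042', '0.683,0.038', '0.683,0.040', '0.684,0.043', '0.685,0.040', '0.686,0.042', '0.688,0.038', '0.688,0.043', '0.688,0.041', '0.689,0.043']
high y range -0.06589238133575903 0.09359165235767364 maxz 0.15730931442788665 maxx 0.666084945463711
side -0.05 ['0.579,0.114', '0.579,0.119', '0.579,0.116', '0.579,0.111', '0.580,0.119', '0.580,0.120', '0.581,0.120', '0.583,0.119', '0.583,0.119', '0.584,0.120', '0.594,0.106', '0.597,0.109', '0.599,0.117', '0.679,0.047']
side 0.05 ['0.579,0.117', '0.579,0.119', '0.580,0.119', '0.582,0.122', '0.585,0.120', '0.594,0.107', '0.594,0.107', '0.596,0.110', '0.596,0.107', '0.602,0.112', '0.603,0.100', '0.679,0.043', '0.682,0.041', '0.682,0.041', '0.682,0.038', '0.684,0.040', '0.685,0.042', '0.686,0.041', '0.687,0.041']
high y range -0.061174944725950864 0.09466104797944819 maxz 0.15929812151204115 maxx 0.6642650245657531
[0.61070413 0.00554218 0.11658273] [-0.45641096 -1.02422955  0.44781704] [-3.42315547e-01  1.15257142e-04 -9.39585043e-01]
```

View pics/f.png

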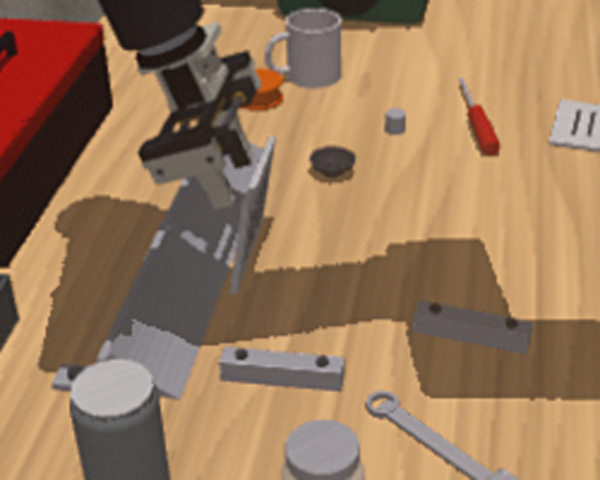

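The cover is standing just past vertical (top x≈0.58, bottom x≈0.60). A little more and it falls.

Request:
step_arm --plan '[[[0.006,0,0.002,0,0,0,0.8],[0.012,0,0.004,0,0,0,0.8],[0.012,0,0.004,0,0,0,0.8],[0.012,0,0.004,0,0,0,0.8],[0.012,0,0.004,0,0,0,0.8]]]'

```text
clock: 10.03
position: [0.599, 0.0055, 0.1169]
eef_rot: [[-0.94, 0.0, -0.342], [0.0, 1.0, 0.0], [0.342, 0.0, -0.94]]
ft_force: [0.1, 0.2, -0.5]
opening: 0.805
```

Request:
step_arm --plan '[[[0,0,-0.03,0,0,0,0.8],[0,0,-0.07,0,-5,0,0.8],[0,0,-0.1,0,-12,0,0.8],[0,0,-0.1,0,-19,0,0.8],[0,0,-0.1,0,-20,0,0.8]]]'

```text
clock: 10.45
position: [0.6321, 0.0054, 0.2136]
eef_rot: [[-1.0, 0.0, 0.011], [0.0, 1.0, 0.002], [-0.011, 0.002, -1.0]]
ft_force: [-1.5, 0.0, -2.3]
opening: 0.801
```

```bash
cat > flat.py <<'E'
from h import *
for n in('scene','side'):
    c=cam(n);v,u=np.mgrid[0:400,0:640];P=bydepth(c,np.c_[u.ravel(),v.ravel()]).reshape(400,640,3)
    m=(P[...,2]>.0045)&(P[...,2]<.0115)&(P[...,0]>.4)&(P[...,0]<.63)&(P[...,1]>-.12)&(P[...,1]<.26)&(cv2.cvtColor(c['frame'],cv2.COLOR_RGB2HSV)[...,1]<60)
    k,l,st,ce=cv2.connectedComponentsWithStats(m.astype(np.uint8));i=1+np.argmax(st[1:,4]);Q=P[l==i]
    print(n,st[i,4],cv2.minAreaRect(Q[:,:2].astype(np.float32)),Q.min(0).round(3),Q.max(0).round(3))
s=monitor.observe();print({k:np.round(s[k],4).tolist() for k in('clock','position','eef_rot','ft_force')})
E
python3 flat.py
python3 - <<'E'
from h import *
b=cam('side')
cv2.imwrite('pics/g.png',cv2.resize(b['frame'][120:320,150:400],(600,480),interpolation=cv2.INTER_CUBIC)[:,:,::-1])
E
```

```text
scene 1614 ((0.5236688256263733, 0.004379197955131531), (0.14005665481090546, 0.1226046085357666), 89.8739242553711) [ 0.462 -0.066  0.005] [0.585 0.074 0.011]
side 1297 ((0.5230735540390015, 0.009322762489318848), (0.11963005363941193, 0.14374692738056183), 0.4076277017593384) [ 0.463 -0.063  0.005] [0.583 0.081 0.011]
{'clock': 10.55, 'position': [0.6319, 0.0055, 0.2123], 'eef_rot': [[-1.0, -0.0005, 0.0018], [-0.0005, 1.0, 0.0006], [-0.0018, 0.0006, -1.0]], 'ft_force': [0.5449, -0.0692, 0.4187]}
```

View pics/g.png

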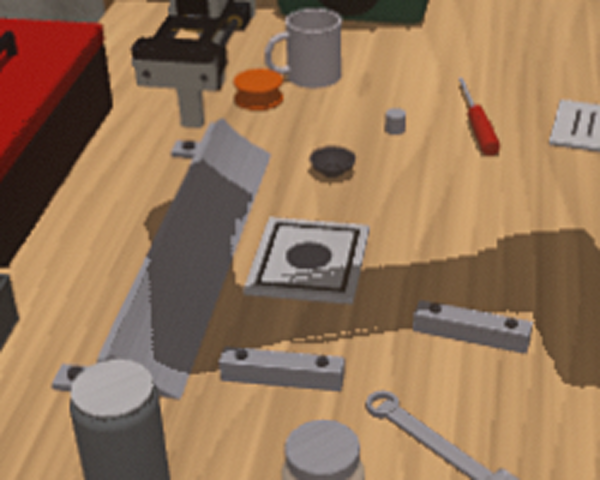

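The cover lies flat with its seal side up (ring and disc visible). Its centre is (0.523, 0.006), square, and already in line with the stop. I turn the jaws along x and come down on its right side.

Request:
step_arm --plan '[[[0.022,-0.021,0,0,0,-7,0.8],[0.044,-0.042,0.01,0,0,-14,0.8],[0.066,-0.063,0.02,0,0,-21,0.8],[0.088,-0.084,0.03,0,0,-28,0.8],[0.112,-0.106,0.04,0,0,-35,0.8]]]'

```text
clock: 11.02
position: [0.5212, -0.1012, 0.1696]
eef_rot: [[-0.816, -0.579, -0.003], [-0.579, 0.816, -0.0], [0.002, 0.001, -1.0]]
ft_force: [0.8, -0.3, 0.3]
opening: 0.801
```

Request:
step_arm --plan '[[[0,0,0.01,0,0,-7,0.8],[0,0,0.02,0,0,-14,0.8],[0,0,0.03,0,0,-21,0.8],[0,0,0.04,0,0,-28,0.8],[0,0,0.05,0,0,-35,0.8]]]'

```text
clock: 11.43
position: [0.5221, -0.1007, 0.1196]
eef_rot: [[-0.337, -0.942, -0.003], [-0.942, 0.337, -0.0], [0.001, 0.002, -1.0]]
ft_force: [0.7, 0.4, -0.5]
opening: 0.798
```

Request:
step_arm --plan '[[[0,0,0,0,0,-7,0.8],[0,0,0,0,0,-14,0.8],[0,0,0,0,0,-20,0.8],[0,0,0,0,0,-20,0.8],[0,0,0,0,0,-20,0.8]]]'

```text
clock: 11.85
position: [0.5218, -0.1006, 0.12]
eef_rot: [[-0.004, -1.0, -0.002], [-1.0, 0.004, -0.0], [0.0, 0.002, -1.0]]
ft_force: [-0.5, -0.4, -0.0]
opening: 0.801
```

Request:
step_arm --plan '[[[0,0,0.03,0,0,0,0.8],[0,0,0.06,0,0,0,0.8],[0,0,0.085,0,0,0,0.8],[0,0,0.095,0,0,0,0.8],[0,0,0.095,0,0,0,0.8]]]'

```text
clock: 12.27
position: [0.5201, -0.1008, 0.0239]
eef_rot: [[-0.003, -1.0, -0.005], [-1.0, 0.003, -0.001], [0.001, 0.005, -1.0]]
ft_force: [-0.3, 0.1, 1.4]
opening: 0.802
```

Request:
step_arm --plan '[[[-0.01,0,0,0,0,0,0.8],[-0.018,0,0,0,0,0,0.8],[-0.024,0,0,0,0,0,0.8],[-0.03,0,0,0,0,0,0.8],[-0.036,0,0,0,0,0,0.8]]]'

```text
clock: 12.68
position: [0.5214, -0.0637, 0.0263]
eef_rot: [[0.0, -1.0, 0.001], [-1.0, -0.0, 0.0], [-0.0, -0.001, -1.0]]
ft_force: [0.6, -2.3, 1.1]
opening: 0.801
```

Request:
step_arm --plan '[[[-0.008,0,0,0,0,0,0.8],[-0.016,0,0,0,0,0,0.8],[-0.024,0,0,0,0,0,0.8],[-0.032,0,0,0,0,0,0.8],[-0.04,0,0,0,0,0,0.8]]]'

```text
clock: 13.1
position: [0.5213, -0.0238, 0.0261]
eef_rot: [[0.0, -1.0, 0.001], [-1.0, -0.0, -0.0], [0.0, -0.001, -1.0]]
ft_force: [0.5, -4.1, 4.6]
opening: 0.796
```

Request:
step_arm --plan '[[[-0.008,0,0,0,0,0,0.8],[-0.016,0,0,0,0,0,0.8],[-0.024,0,0,0,0,0,0.8],[-0.032,0,0,0,0,0,0.8],[-0.04,0,0,0,0,0,0.8]]]'

```text
clock: 13.52
position: [0.5212, 0.0162, 0.0261]
eef_rot: [[0.0, -1.0, 0.0], [-1.0, -0.0, -0.0], [0.0, -0.0, -1.0]]
ft_force: [0.2, -4.4, 5.5]
opening: 0.8
```

Request:
step_arm --plan '[[[-0.003,0,0,0,0,0,0.8],[-0.006,0,0,0,0,0,0.8],[-0.009,0,0,0,0,0,0.8],[-0.011,0,0,0,0,0,0.8],[-0.011,0,0,0,0,0,0.8]]]'

```text
clock: 13.93
position: [0.5211, 0.0268, 0.0257]
eef_rot: [[-0.0, -1.0, -0.0], [-1.0, 0.0, 0.0], [-0.0, 0.0, -1.0]]
ft_force: [-0.2, -3.0, 2.6]
opening: 0.798
```

```bash
python3 flat.py
```

```text
scene 562 ((0.5246779322624207, 0.1051144152879715), (0.12262636423110962, 0.14207522571086884), 1.3522101640701294) [0.462 0.035 0.005] [0.585 0.177 0.011]
side 1475 ((0.5226731300354004, 0.10264600813388824), (0.11980652809143066, 0.14128261804580688), 0.6586476564407349) [0.463 0.032 0.005] [0.583 0.174 0.011]
{'clock': 14.0333, 'position': [0.521, 0.0267, 0.0256], 'eef_rot': [[-0.0002, -1.0, -0.0001], [-1.0, 0.0002, 0.0003], [-0.0003, 0.0001, -1.0]], 'ft_force': [0.0965, -1.3042, 0.2817]}
```

Request:
step_arm --plan '[[[-0.002,0,0,0,0,0,0.8],[-0.004,0,0,0,0,0,0.8],[-0.006,0,0,0,0,0,0.8],[-0.008,0,0,0,0,0,0.8],[-0.0095,0,0,0,0,0,0.8]]]'

```text
clock: 14.45
position: [0.521, 0.0362, 0.0256]
eef_rot: [[-0.0, -1.0, -0.0], [-1.0, 0.0, -0.0], [0.0, 0.0, -1.0]]
ft_force: [0.1, -1.6, 1.4]
opening: 0.799
```

Request:
step_arm --plan '[[[-0.0005,0,0,0,0,0,0.8],[-0.001,0,0,0,0,0,0.8],[-0.0015,0,0,0,0,0,0.8],[-0.002,0,0,0,0,0,0.8]]]'

```text
clock: 14.78
position: [0.521, 0.038, 0.0257]
eef_rot: [[-0.0, -1.0, -0.0], [-1.0, 0.0, -0.0], [0.0, 0.0, -1.0]]
ft_force: [1.1, -4.1, 0.5]
opening: 0.802
```

Request:
step_arm --plan '[[[-0.0005,0,0,0,0,0,0.8],[-0.001,0,0,0,0,0,0.8],[-0.001,0,0,0,0,0,0.8]]]'

```text
clock: 15.03
position: [0.521, 0.0382, 0.0257]
eef_rot: [[-0.0, -1.0, -0.001], [-1.0, 0.0, -0.001], [0.001, 0.001, -1.0]]
ft_force: [2.1, -7.7, -0.9]
opening: 0.799
```

Request:
step_arm --plan '[[[-0.0005,0,0,0,0,0,0.8],[-0.001,0,0,0,0,0,0.8],[-0.001,0,0,0,0,0,0.8]]]'

```text
clock: 15.28
position: [0.521, 0.0384, 0.0257]
eef_rot: [[-0.0, -1.0, -0.001], [-1.0, 0.0, -0.002], [0.002, 0.001, -1.0]]
ft_force: [3.9, -12.9, -1.3]
opening: 0.803
```

Firm contact with the stop, with the push rising about 5 N per mm. I ease to about 10 N and hold.

Request:
step_arm --plan '[[[0.0005,0,0,0,0,0,0.8],[0.0005,0,0,0,0,0,0.8],[0.0005,0,0,0,0,0,0.8],[0.0005,0,0,0,0,0,0.8],[0.0005,0,0,0,0,0,0.8]]]'

```text
clock: 15.7
position: [0.521, 0.0383, 0.0257]
eef_rot: [[-0.0, -1.0, -0.001], [-1.0, 0.0, -0.001], [0.001, 0.001, -1.0]]
ft_force: [2.7, -10.9, -0.3]
opening: 0.801
```

Request:
step_arm --plan '[[[0,0,0,0,0,0,0.8],[0,0,0,0,0,0,0.8],[0,0,0,0,0,0,0.8],[0,0,0,0,0,0,0.8],[0,0,0,0,0,0,0.8]]]'

```text
clock: 16.12
position: [0.521, 0.0383, 0.0257]
eef_rot: [[-0.0, -1.0, -0.001], [-1.0, 0.0, -0.001], [0.001, 0.001, -1.0]]
ft_force: [3.2, -10.1, -1.3]
opening: 0.805
```

Request:
step_arm --plan '[[[0,0,0,0,0,0,0.8],[0,0,0,0,0,0,0.8],[0,0,0,0,0,0,0.8],[0,0,0,0,0,0,0.8],[0,0,0,0,0,0,0.8]]]'

```text
clock: 16.53
position: [0.521, 0.0383, 0.0257]
eef_rot: [[-0.0, -1.0, -0.001], [-1.0, 0.0, -0.001], [0.001, 0.001, -1.0]]
ft_force: [3.0, -9.7, -1.1]
opening: 0.804
```

```bash
python3 flat.py
```

```text
scene 603 ((0.5335468053817749, 0.11982537806034088), (0.1233113706111908, 0.16221824288368225), 11.123628616333008) [0.458 0.046 0.005] [0.585 0.211 0.011]
side 1389 ((0.5230090022087097, 0.10902974009513855), (0.11986622959375381, 0.1254299283027649), 0.2054576873779297) [0.463 0.046 0.005] [0.583 0.172 0.011]
{'clock': 16.6333, 'position': [0.521, 0.0383, 0.0257], 'eef_rot': [[-0.0002, -1.0, -0.0006], [-1.0, 0.0002, -0.0014], [0.0014, 0.0006, -1.0]], 'ft_force': [2.7841, -9.7062, -2.3208]}
```

About 10 N has been held steady for over 1 s. I back straight off and then go up.

Request:
step_arm --plan '[[[0.002,0,0,0,0,0,0.8],[0.006,0,0,0,0,0,0.8],[0.016,0,0,0,0,0,0.8],[0.03,0,0,0,0,0,0.8],[0.035,0,-0.01,0,0,0,0.8]]]'

```text
clock: 17.05
position: [0.5196, 0.0029, 0.0345]
eef_rot: [[-0.001, -1.0, -0.003], [-1.0, 0.001, -0.001], [0.001, 0.003, -1.0]]
ft_force: [-0.3, -0.3, -0.4]
opening: 0.804
```

Request:
step_arm --plan '[[[0.02,0,-0.035,0,0,0,0.8],[0.05,0,-0.06,0,0,0,0.8],[0.08,0,-0.09,0,0,0,0.8],[0.11,0,-0.12,0,0,0,0.8],[0.14,0,-0.15,0,0,0,0.8]]]'

```text
clock: 17.47
position: [0.5205, -0.1354, 0.1867]
eef_rot: [[0.0, -1.0, 0.001], [-1.0, -0.0, 0.0], [-0.0, -0.001, -1.0]]
ft_force: [0.7, -0.9, -0.0]
opening: 0.797
```

Request:
step_arm --plan '[[[0.03,0,-0.02,0,0,0,0.8],[0.06,0,-0.04,0,0,0,0.8],[0.08,0,-0.05,0,0,0,0.8],[0.08,0,-0.05,0,0,0,0.8]]]'

```text
clock: 17.8
position: [0.5218, -0.2174, 0.2379]
eef_rot: [[-0.003, -1.0, 0.005], [-1.0, 0.003, -0.001], [0.001, -0.005, -1.0]]
ft_force: [0.4, 0.2, -0.7]
opening: 0.799
```

```bash
python3 flat.py
python3 - <<'E'
from h import *
a=cam('scene');b=cam('side')
A=cv2.resize(a['frame'][140:290,300:450],(400,400),interpolation=cv2.INTER_CUBIC);B=cv2.resize(b['frame'][190:310,210:330],(400,400),interpolation=cv2.INTER_CUBIC)
cv2.imwrite('pics/i.png',np.hstack([A,B])[:,:,::-1])
E
```

```text
scene 1482 ((0.5238017439842224, 0.12702108919620514), (0.12327679246664047, 0.16372253000736237), 0.933580756187439) [0.461 0.045 0.005] [0.585 0.21  0.011]
side 1391 ((0.5225008130073547, 0.11026264727115631), (0.11982625722885132, 0.1256096363067627), 0.21356439590454102) [0.463 0.048 0.005] [0.583 0.173 0.011]
{'clock': 17.9, 'position': [0.5207, -0.2147, 0.2349], 'eef_rot': [[-0.0024, -1.0, 0.0013], [-1.0, 0.0024, 0.0004], [-0.0004, -0.0013, -1.0]], 'ft_force': [0.1148, 0.5115, 0.1328]}
```

View pics/i.png

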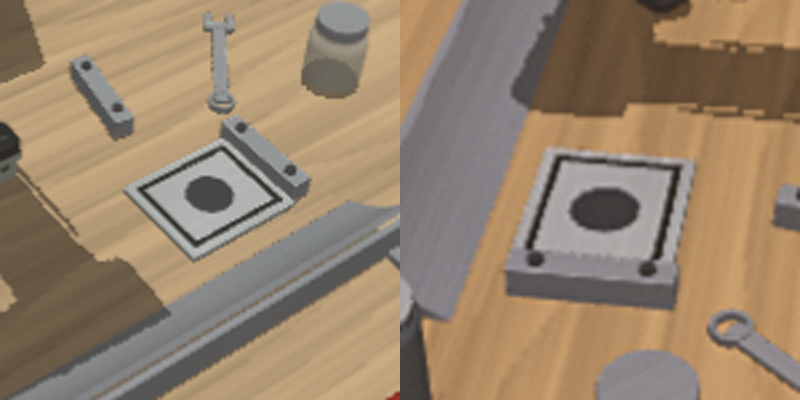

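The cover is flush against the stop, seal side up, with no visible gap and near-full overlap (x 0.463–0.583 against 0.457–0.577). The robot is clear, so I hand in.

```bash
python3 -c "
from h import *
print(arm.finish_job())"
```

```text
the job is handed in; nothing more can be done
None
```

The job is done and handed in. The cover lies flat, seal side up, with a 120 mm side flush against the stop block. It was pushed up the fence, tipped over from behind, then slid along and pressed home.

- **Final push:** I held about 10 N (9.7–10.9 N read) for just over 1 s. The highest reading I saw was about 13 N, just before easing off. I only read the force at the end of each move, so it was not watched continuously.
- **Final position:** After letting go, the last pictures show no gap at the stop and the cover square to it. It spans x 0.463–0.583 m against the block's 0.457–0.577 m, so it faces nearly the whole block.
- **Other things on the table:** The things near the work look unmoved in the pictures I took. I did not measure each one again.
- **Disagreement:** The last automatic outline of the cover was 164 mm long from the scene camera (it merges with the stop) and 126 mm from the side camera (the stop hides part). Flushness therefore rests on the picture and on the near edge at y≈0.046–0.048, which fits the stop face at 0.188.
- **Time:** It took about 18 s of the 72 s allowed.

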